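# Stock the barware rail and close it with its end post

### The job

Stock the steel barware rail: lift the steel cup and the two hourglass-shaped jiggers over its front lip and leave them standing upright on its floor behind the lip, the cup in the middle bay and one jigger in each outer bay (either way round). Only when all three are in, close the rail's open end: take the short steel tube that serves as the end post and push it straight down into the black push-fit collet, past the stiff seal, until it bottoms. Leave the other things on the stand where they are.

Things in the scene. Friction and masses are not known exactly. Their poses are not given: they have to be found in the camera images.
- rail: open-topped steel barware rail, fixed. x: from front lip (robot side) to back; y: along it to its open left end; origin on the stand, midway between lip and back. Inside depth 90 mm, walls 3 mm. Lip, back, closed right end and both dividers rise 45 mm above the stand (rolled edges 48), floor 6 mm. Three 90 x 90 mm bays, centres y = -96, -3, +90 mm; collet in the open end, y = +164. Yaw within 0.15 rad
- bay_right (a point): centre of the floor of the right-hand outer bay (next to the closed end), 6 mm above the stand; axes as the rail's
- bay_mid (a point): centre of the floor of the middle bay (for the cup), 6 mm above the stand; axes as the rail's
- bay_left (a point): centre of the floor of the left-hand outer bay (next to the collet), 6 mm above the stand; axes as the rail's
- collet_mouth (a point): centre of the collet's mouth, 40 mm above the stand: black block 46 x 46 mm, upright round hole 31 mm wide with a 4 mm chamfer. 16 mm down the tube meets a rubber seal that resists with about 8 N for 16 mm and stays where pushed; the bottom is 32 mm below the mouth: there the tube's centre is 23 mm above this point
- jigger_a_c (a point): double jigger: steel hourglass measuring cup, upright, 97 mm tall, 41 mm wide at the rim; the simulated solid is the straight outline between its rims, so fingers close on it at about 40 mm, not in the waist. About 0.09 kg (varies). This point is its centre, 48.5 mm above its foot; z is its axis. The other jigger is its twin. In any of the four front positions; its yaw means nothing
- jigger_b_c (a point): double jigger: steel hourglass measuring cup, upright, 97 mm tall, 41 mm wide at the rim; the simulated solid is the straight outline between its rims, so fingers close on it at about 40 mm, not in the waist. About 0.09 kg (varies). This point is its centre, 48.5 mm above its foot; z is its axis. The other jigger is its twin. In any of the four front positions; its yaw means nothing
- cup_c (a point): tall polished steel cup, upright, open at the top, 133 mm tall, widening from 60 mm at the foot to 68 mm at the rim (66 mm at 105 mm up), about 0.16 kg (varies). This point is its centre, 66.5 mm above its foot; z is its axis. In any of the four front positions; its yaw means nothing
- post_c (a point): end post: short steel tube, upright, 28 mm in diameter, 110 mm long, bevelled foot with two thin dark rings above it, about 0.13 kg (varies). This point is its centre, 55 mm above its foot; z is its axis. In any of the four front positions
- jigger_a: one jigger (origin at the centre of its foot)
- jigger_b: the other jigger (origin at the centre of its foot)
- cup: the steel cup (origin at the centre of its foot)
- post: the end post (origin at the centre of its foot)
- votive: bystander: glass candle cup, 73 mm diameter, 104 mm tall, at the far right; origin under its foot
- salt: bystander: round wooden salt cellar, 70 mm diameter, 67 mm tall, at the near right; origin under its foot
- lemon: bystander: lemon, 83 x 58 mm, at the far left; origin at its underside
- peeler: bystander: black-handled peeler, 170 x 25 x 18 mm, lying at the left edge; origin under it
- pad: bystander: order pad, 125 x 75 x 12 mm, lying right of the rail; origin under it
Not all that is in view belongs to the job. What is shaped like the cup but yellow is not meant. What is shaped like the post but purple is not meant.

How it is judged:
On the way, in this order (a step that is already met when the one before it is completed fails the run):
1. a first item stands behind the lip in a bay meant for it (((x of cup_c in the frame of bay_mid between -0.03 and 0.03 m and y of cup_c in the frame of bay_mid between -0.03 and 0.03 m and z of cup_c in the frame of bay_mid between 0.0545 and 0.0745 m and angle between cup_c's own z axis and vertical below 0.12 rad) or (x of jigger_a_c in the frame of bay_left between -0.03 and 0.03 m and y of jigger_a_c in the frame of bay_left between -0.03 and 0.03 m and z of jigger_a_c in the frame of bay_left between 0.0365 and 0.0565 m and angle between jigger_a_c's own z axis and vertical below 0.12 rad) or (x of jigger_a_c in the frame of bay_right between -0.03 and 0.03 m and y of jigger_a_c in the frame of bay_right between -0.03 and 0.03 m and z of jigger_a_c in the frame of bay_right between 0.0365 and 0.0565 m and angle between jigger_a_c's own z axis and vertical below 0.12 rad) or (x of jigger_b_c in the frame of bay_left between -0.03 and 0.03 m and y of jigger_b_c in the frame of bay_left between -0.03 and 0.03 m and z of jigger_b_c in the frame of bay_left between 0.0365 and 0.0565 m and angle between jigger_b_c's own z axis and vertical below 0.12 rad) or (x of jigger_b_c in the frame of bay_right between -0.03 and 0.03 m and y of jigger_b_c in the frame of bay_right between -0.03 and 0.03 m and z of jigger_b_c in the frame of bay_right between 0.0365 and 0.0565 m and angle between jigger_b_c's own z axis and vertical below 0.12 rad))), for 0.2 s.
2. the cup stands in the middle bay and a jigger in each outer bay (x of cup_c in the frame of bay_mid between -0.03 and 0.03 m and y of cup_c in the frame of bay_mid between -0.03 and 0.03 m and z of cup_c in the frame of bay_mid between 0.0545 and 0.0745 m and angle between cup_c's own z axis and vertical below 0.12 rad and (((x of jigger_a_c in the frame of bay_left between -0.03 and 0.03 m and y of jigger_a_c in the frame of bay_left between -0.03 and 0.03 m and z of jigger_a_c in the frame of bay_left between 0.0365 and 0.0565 m and angle between jigger_a_c's own z axis and vertical below 0.12 rad) and (x of jigger_b_c in the frame of bay_right between -0.03 and 0.03 m and y of jigger_b_c in the frame of bay_right between -0.03 and 0.03 m and z of jigger_b_c in the frame of bay_right between 0.0365 and 0.0565 m and angle between jigger_b_c's own z axis and vertical below 0.12 rad)) or ((x of jigger_b_c in the frame of bay_left between -0.03 and 0.03 m and y of jigger_b_c in the frame of bay_left between -0.03 and 0.03 m and z of jigger_b_c in the frame of bay_left between 0.0365 and 0.0565 m and angle between jigger_b_c's own z axis and vertical below 0.12 rad) and (x of jigger_a_c in the frame of bay_right between -0.03 and 0.03 m and y of jigger_a_c in the frame of bay_right between -0.03 and 0.03 m and z of jigger_a_c in the frame of bay_right between 0.0365 and 0.0565 m and angle between jigger_a_c's own z axis and vertical below 0.12 rad)))), for 0.2 s.
3. the end post is pushed into the collet to the bottom (horizontal distance between post_c and collet_mouth below 0.006 m and z of post_c in the frame of collet_mouth below 0.0255 m and angle between post_c's own z axis and vertical below 0.12 rad), for 0.2 s.
At the end, for the whole second after the job is handed in: Cup upright (tilt under 0.12 rad) on the floor of the middle bay, one jigger likewise in each outer bay, axes within 30 mm of the bay centres; the end post upright in the collet (axis within 6 mm), its foot within 2.5 mm of the bottom; all four at rest (all of step 2 and all of step 3 and linear speed of each of jigger_a, jigger_b, cup, post below 0.02 m/s); the robot touches nothing.
It fails at once if the candle glass is shifted by more than 30 mm (distance of votive from where it was at the start of the episode above 0.03 m).
It fails at once if the salt cellar is shifted by more than 30 mm (distance of salt from where it was at the start of the episode above 0.03 m).
It fails at once if the lemon is shifted by more than 30 mm (distance of lemon from where it was at the start of the episode above 0.03 m).
It fails at once if the peeler is shifted by more than 30 mm (distance of peeler from where it was at the start of the episode above 0.03 m).
It fails at once if the order pad is shifted by more than 30 mm (distance of pad from where it was at the start of the episode above 0.03 m).
It also fails if it takes over 61 s, if anything falls off the work surface, if the arm or the gripper's body presses on something with over 40 N, if the wrist force passes 120 N, or if a joint passes its speed limit or range.

### The arm

A 6-joint arm with a two-finger parallel gripper is mounted at the origin on a cart in front of the work surface, level with it; the furniture and walls round the work are solid. World frame = base frame: x ahead of the robot, y to its left, z up, the work surface at z = 0. Lengths are in m, angles in rad, forces in N, time in s.
With the tool pointing down it reaches from about 0.25 to 0.725 m from the base axis. Payload 4 kg.
Tool frame: the origin (TCP) lies on the centre line of the jaws, within the pads' length; the fingertips stand 25 mm ahead of it and the grasp point (between the pads) lies 6 mm ahead of it; z points along the fingers, x is the direction in which the jaws open and shut, and the axes are right-handed (so a half turn about z gives the same grasp; the last joint's range is limited). The gripper opens to 85 mm and grips with 20 to 120 N. Pads are 22 mm wide; open, the fingers measure 114 mm over their backs; the gripper's body (76 mm by 85 mm) begins 54 mm behind the grasp point. The pads swing forward as they close: fully open they stand 13 mm farther back than shut.
Start: joints at [1.204, 0.241, 0.005, 1.335, 0, 1.571], TCP at [0.179, 0.467, 0.256] pointing down, gripper open.
Joint ranges: [-2.72, 2.72], [-1.05, 1.87], [-1.09, 1.28], [-1.99, 2.15], [-1.42, 1.44], [-3.14, 3.14]. Speed limits (rad/s): [2.79, 2.79, 3.14, 3.14, 3.14, 3.14].

### API

Orientations are given as a unit quaternion [x, y, z, w].
In Python, from workcell import bot, imaging, order gives the robot as it stands.
- The arm moves only by the tool carry_out, never from a script. Its argument "moves" is a list of rows, each a list of 5 numbers: the shift along the tool's x, y, z scaled (see below), then the turn about the tool's z scaled (see below), then the opening, from -1 (shut) to 1 (fully open). In form: [[tx, ty, tz, roll, hand], ...]. A call has 1 to 20 rows; each row is the pose to reach, as a shift and turn from the pose commanded when the call began, along the tool's axes at that moment; what a row does not reach only later rows make up. The controller multiplies each number of a shift by 0.1 m and each number of a turn by 90 degrees. A row lasts 1/10 s, in which the tool goes at most 50 mm and 8.59 degrees, less where a joint would pass 70% of its speed; a pose out of reach is approached as far as the arm can. A call with a number of a shift or a turn outside -1 to 1 is refused whole. A call with a gripper value outside its range is refused whole. The fingers move at their own pace and stop on an object; the grip force is fixed at half the most. Time passes only in rows, so rows that repeat a pose let the fingers close. It gives the time, the measured TCP pose, the force and the opening at its end, in the units of the state.
- bot.get_obs(): the state, without advancing time (a new reading comes with each control period).
- imaging.camera(name): name is "scene" or "top" or "wrist"; returns the picture (420x560x3 uint8, red, green, blue); there is no depth.
- imaging.camera_model(name): a dict with "fovy" (degrees; the focal length in pixels is half the picture's height over the tangent of half this angle, whatever the lens; pixels are square), "cx", "cy" (the principal point, pixels), "dist" ([k1, k2, p1, p2, k3] as OpenCV has them; the pictures are not rectified), "eye" and "rotation" of the camera in the world. Camera axes: x right, y up, looking along -z (the intrinsics and any distortion apply to the point x, -y, -z); pixel columns grow to the right and rows downward; lengths in m; the calibration is good to about 2 mm. A picture is of the moment at which its call begins: read the wrist's pose just before it. camera_model takes no time and is no camera call; for the wrist camera it gives the pose at the moment of the call.
- order.job_done(): hands the job in, once; it reports no verdict.
The state is a dict: "clock": time; "joint_pos": joint angles; "joint_vel": joint speeds; "tau": joint torques, N m; "eef_pos": TCP position; "tool_rot": TCP orientation; "ft_force": force on the tool from outside, world axes, zero at the start; "ft_torque": the same for the moment, N m; "grip_width": finger opening in m.
Only numpy, scipy, OpenCV 4.12 (cv2) and the standard library are available. Lean on these libraries where they do the work, as an engineer would, in place of code of your own. Each camera call takes 0.05 s, during which the arm holds its last target.

## Working session

There is one attempt and no reset: what is moved stays moved. The work goes in short steps, Python scripts to look and compute and a tool call to move; the robot and the scene stay as the last step left them, time stands still between calls to the robot, and variables do not carry over. Pictures are saved under pics/ and viewed, and the job is handed in when it is done.

Besides the shell and the picture viewer there is one more tool, called after ">>>" by a JSON object that holds its "op" and its "data". carry_out: Moves the arm, as the interface text tells. Its arguments: {"type":"object","properties":{"moves":{"type":"array","items":{"type":"array","items":{"type":"number","minimum":-1,"maximum":1}}}},"required":["moves"]}

```bash
ls; mkdir -p pics; python3 - <<'E'
from workcell import bot, imaging, order
import cv2
o=bot.get_obs()
for k in o: print(k,o[k])
for n in ("scene","top"):
    im=imaging.camera(n); cv2.imwrite(f"pics/{n}0.png",im[:,:,::-1]); print(n,imaging.camera_model(n))
print(imaging.camera_model("wrist"))
E
```

```text
pics
clock 0.0
joint_pos [ 1.20400781e+00  2.41421236e-01  3.72591078e-03  1.33518717e+00
 -2.43830232e-05  1.57083248e+00]
joint_vel [-2.11943322e-04 -1.01308951e-03  7.48119513e-05  8.81482816e-04
 -2.99474675e-04 -4.94913663e-04]
tau [ 1.01114816e-03 -3.72319472e+01  2.52408385e+01  1.68521918e-02
  2.47028520e-04  9.39788663e-06]
eef_pos [0.17911008 0.46620334 0.25540941]
tool_rot [ 8.24212251e-01  5.66280034e-01 -8.52795581e-04  6.00755822e-04]
ft_force [ 0.40410713  0.32413672 -0.17831961]
ft_torque [-0.02402337 -0.02452636 -0.06499342]
grip_width 0.08512647798052023
scene {'fovy': 48.06439679079077, 'cx': 274.674984759185, 'cy': 201.26317386747758, 'dist': array([-0.06354842,  0.        ,  0.        ,  0.        ,  0.        ]), 'eye': array([-0.3374095 ,  0.86090573,  0.68335311]), 'rotation': array([-0.20170692,  0.48155918,  0.79068526, -0.31973724])}
top {'fovy': 55.422493136092164, 'cx': 277.07120617758926, 'cy': 208.68618470785324, 'dist': array([-0.08683736,  0.        ,  0.        ,  0.        ,  0.        ]), 'eye': array([ 0.45576933, -0.02004937,  1.33655239]), 'rotation': array([ 0.02895532, -0.02819162, -0.69843939,  0.71452729])}
{'fovy': 62.79565316926953, 'cx': 269.47164436192907, 'cy': 213.39183506014385, 'dist': array([-0.00702731,  0.        ,  0.        ,  0.        ,  0.        ]), 'eye': array([0.1156654 , 0.49084031, 0.37264169]), 'rotation': array([-0.11086491, -0.07502352,  0.56143826,  0.81661957])}
```

View pics/scene0.png

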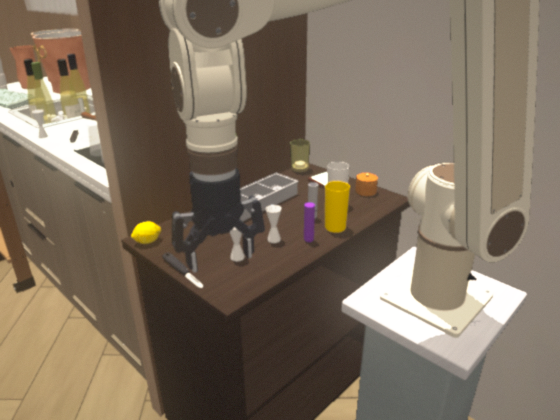

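View pics/top0.png

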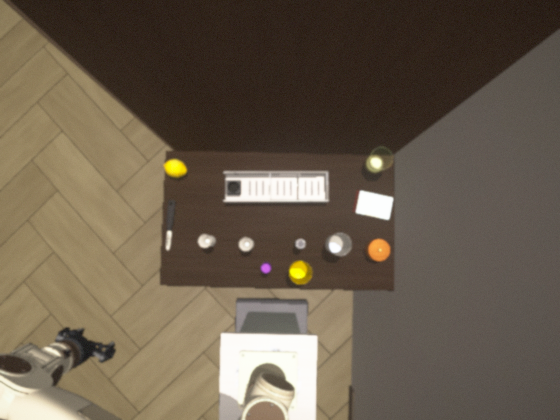

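```bash
cat > h.py <<'E'
import numpy as np, cv2
from scipy.spatial.transform import Rotation as R
from workcell import bot, imaging, order
def K(m,h=420):
    f=h/2/np.tan(np.radians(m['fovy']/2)); return np.array([[f,0,m['cx']],[0,f,m['cy']],[0,0,1.]])
def rt(m):
    Rw=R.from_quat(m['rotation']).as_matrix(); Rc=(Rw@np.diag([1,-1,-1])).T
    return Rc,-Rc@np.array(m['eye'])
def proj(m,P):
    Rc,t=rt(m); return cv2.projectPoints(np.array(P,float).reshape(-1,1,3),cv2.Rodrigues(Rc)[0],t,K(m),np.array(m['dist']))[0].reshape(-1,2)
def unproj(m,uv,z):
    Rc,t=rt(m); n=cv2.undistortPoints(np.array(uv,float).reshape(-1,1,2),K(m),np.array(m['dist'])).reshape(-1,2)
    d=np.c_[n,np.ones(len(n))]@Rc; e=np.array(m['eye']); return e+d*((z-e[2])/d[:,2])[:,None]
def circ(m,x,y,z,r,n=40):
    a=np.linspace(0,2*np.pi,n); return proj(m,np.c_[x+r*np.cos(a),y+r*np.sin(a),np.full(n,z)])
E
python3 - <<'E'
from h import *
im=cv2.imread("pics/top0.png")
a=cv2.resize(im[225:290,160:400],None,fx=3.3,fy=3.3,interpolation=cv2.INTER_CUBIC)
b=cv2.resize(im[160:225,160:400],None,fx=3.3,fy=3.3,interpolation=cv2.INTER_CUBIC)
cv2.imwrite("pics/topz.png",np.vstack([b,a]))
m=imaging.camera_model("top")
print(unproj(m,[[224,172],[328,172],[224,202],[328,202]],0.047))
print(unproj(m,[[206,241],[246,244]],0.097))
print(unproj(m,[[300,243]],0.11),unproj(m,[[338,244]],0.133))
E
```

```text
[[ 0.67652076  0.15865935  0.047     ]
 [ 0.68423619 -0.18108191  0.047     ]
 [ 0.57806712  0.15523473  0.047     ]
 [ 0.58574617 -0.18219204  0.047     ]]
[[0.45065771 0.20046043 0.097     ]
 [0.44445725 0.07599497 0.097     ]]
[[ 0.45141589 -0.09012141  0.11      ]] [[ 0.450924   -0.20321582  0.133     ]]
```

View pics/topz.png

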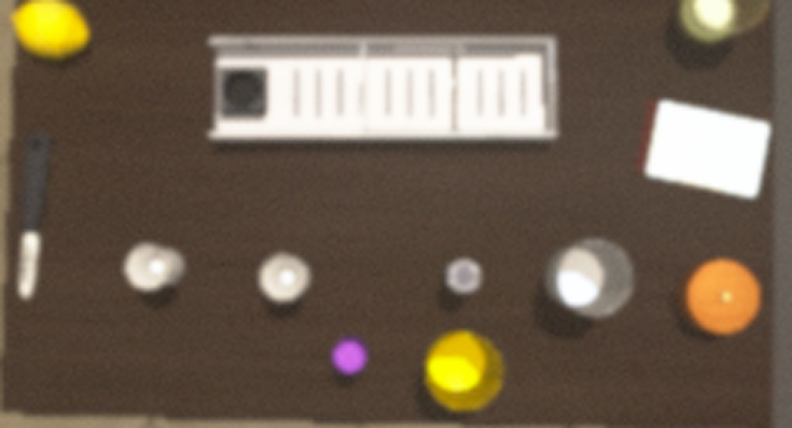

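```bash
cat > ov.py <<'E'
from h import *
def ov(name,m,im,objs,rail,box,s,out):
    x0,x1,y0,y1=box
    c=cv2.resize(im[y0:y1,x0:x1],None,fx=s,fy=s,interpolation=cv2.INTER_CUBIC)
    def pl(P,col,cl=False):
        q=((P-[x0,y0]+0.5)*s*8).astype(int); cv2.polylines(c,[q.reshape(-1,1,2)],cl,col,1,cv2.LINE_AA,3)
    for x,y,h,rt_,rb in objs:
        pl(circ(m,x,y,h,rt_),(0,255,0)); pl(circ(m,x,y,0,rb),(0,0,255))
    if rail is not None:
        x,y,yaw=rail; C=np.array([[np.cos(yaw),-np.sin(yaw)],[np.sin(yaw),np.cos(yaw)]])
        def W(p,z): p=np.array(p,float)@C.T+[x,y]; return np.c_[p,np.full(len(p),z)]
        for yc in(-96,-3,90):
            b=.045; yc=yc/1e3; pl(proj(m,W([[-b,yc-b],[b,yc-b],[b,yc+b],[-b,yc+b]],.045)),(0,255,0),True)
            pl(proj(m,W([[-b,yc-b],[b,yc-b],[b,yc+b],[-b,yc+b]],.006)),(255,0,0),True)
        pl(proj(m,W([[-.023,.141],[.023,.141],[.023,.187],[-.023,.187]],.04)),(0,255,255),True)
        p=W([[0,.164]],.04)[0]; pl(circ(m,p[0],p[1],.04,.0155),(255,255,0)); 
    cv2.imwrite(out,c)
E
cat > p.py <<'E'
from ov import *
objs=[(.450,.197,.097,.0205,.0205),(.444,.076,.097,.0205,.0205),(.450,-.089,.11,.014,.014),(.447,-.201,.133,.034,.03)]
rail=(.631,-.012,-.01)
E
python3 - <<'E'
from p import *
im=cv2.imread("pics/top0.png"); m=imaging.camera_model("top")
ov("top",m,im,objs,None,(185,365,225,270),4.4,"pics/a1.png"); ov("top",m,im,[],rail,(210,340,160,215),6,"pics/a2.png")
E
```

```text
(no output)
```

View pics/a1.png

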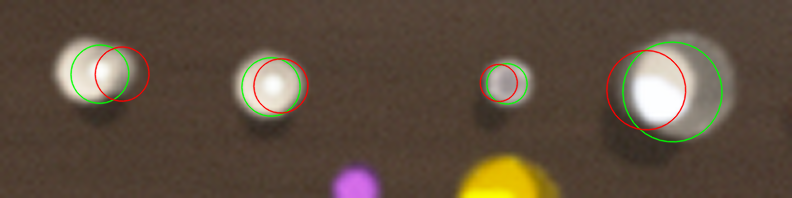

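View pics/a2.png

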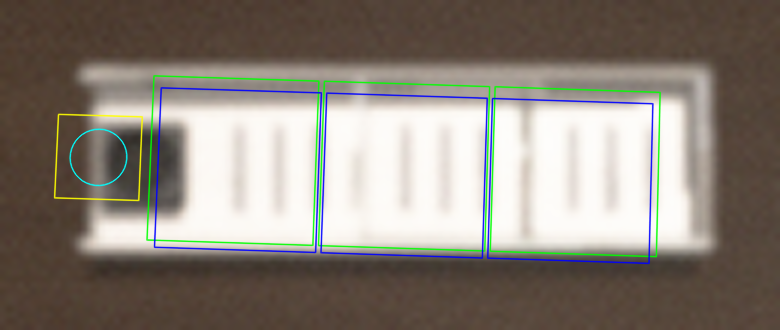

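```bash
cat > p.py <<'E'
from ov import *
objs=[(.4525,.2055,.097,.0205,.0205),(.447,.0785,.097,.0205,.0205),(.453,-.0935,.11,.014,.014),(.451,-.2125,.133,.034,.03)]
rail=(.6325,-.0365,.011)
E
python3 - <<'E'
from p import *
im=cv2.imread("pics/top0.png"); m=imaging.camera_model("top")
ov("top",m,im,objs,None,(185,365,225,270),4.4,"pics/a3.png"); ov("top",m,im,[],rail,(210,340,160,215),6,"pics/a4.png")
im=cv2.imread("pics/scene0.png"); m=imaging.camera_model("scene")
ov("s",m,im,objs,rail,(220,380,140,270),5,"pics/a5.png")
E
```

```text
(no output)
```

View pics/a3.png

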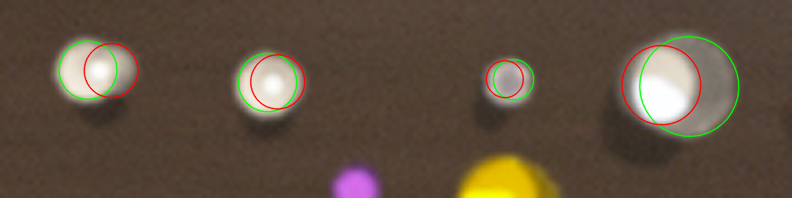

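View pics/a4.png

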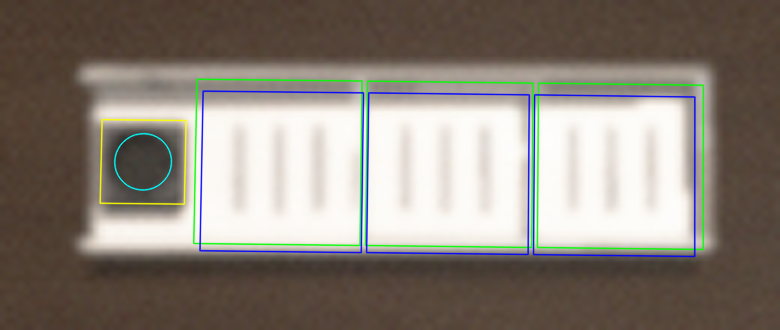

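View pics/a5.png

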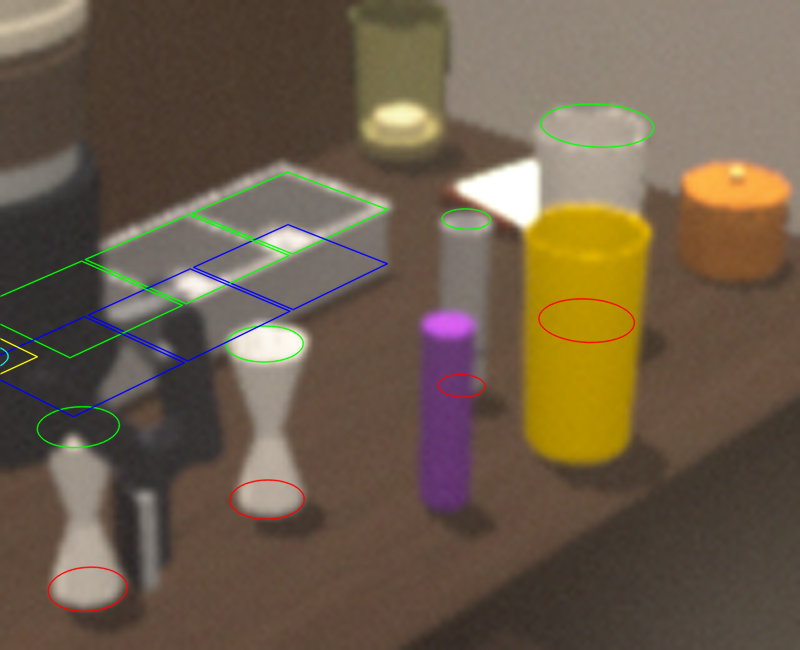

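>>> {"op": "carry_out", "data": {"moves": [[-0.2,0.5,0,0.4,1],[-0.4,1,0,0.766,1],[-0.4,1,0,0.766,1],[-0.4,1,0,0.766,1],[-0.4,1,0,0.766,1],[-0.4,1,0,0.766,1],[-0.4,1,0,0.766,1],[-0.4,1,0,0.766,1],[-0.4,1,0,0.766,1],[-0.4,1,0,0.766,1]]}}

```text
clock: 1.1
eef_pos: [0.2582, 0.3934, 0.256]
tool_rot: [1.0, 0.002, -0.0, 0.0]
ft_force: [-0.3, -0.2, 0.9]
grip_width: 0.0852
```

>>> {"op": "carry_out", "data": {"moves": [[0.95,0.95,0,0,1],[0.95,0.95,0,0,1],[0.95,0.95,0,0,1],[0.95,0.95,0,0,1],[0.95,0.95,0,0,1]]}}

```text
clock: 1.6
eef_pos: [0.3537, 0.2981, 0.2562]
tool_rot: [1.0, 0.0, -0.0, -0.0]
ft_force: [-0.5, 1.1, 1.0]
grip_width: 0.0854
```

```bash
python3 - <<'E'
from p import *
o=bot.get_obs(); m=imaging.camera_model("wrist"); im=imaging.camera("wrist")[:,:,::-1].copy()
print(o['clock'],o['eef_pos'],o['tool_rot'],o['joint_pos'])
print(m['eye'],R.from_quat(m['rotation']).as_matrix())
cv2.imwrite("pics/w1.png",im); ov("w",m,im,objs,rail,(0,560,0,420),1.4,"pics/w1o.png")
E
```

```text
1.6 [0.35368104 0.29812848 0.2561807 ] [ 9.99999940e-01  1.72502700e-04 -2.93112735e-04 -6.40418175e-05] [ 7.00089075e-01  1.66931371e-01 -8.82645137e-02  1.31596634e+00
  4.75590056e-04  2.27054031e+00]
[0.35278642 0.36548183 0.37333462] [[ 9.99999725e-01 -7.17180523e-04  1.88934598e-04]
 [ 6.41437450e-04  9.64223218e-01  2.65090880e-01]
 [-3.72293142e-04 -2.65090686e-01  9.64223413e-01]]
```

View pics/w1o.png

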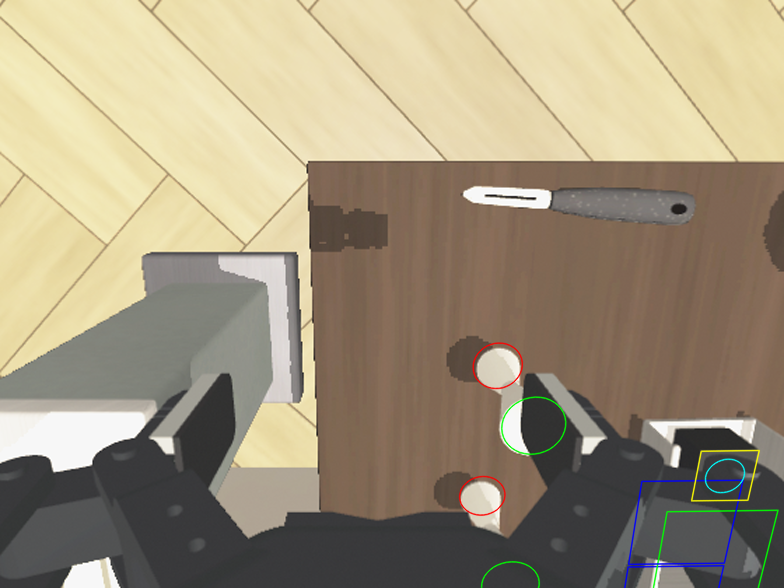

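>>> {"op": "carry_out", "data": {"moves": [[0.5,0.46,0.2,0,1],[0.98,0.92,0.4,0,1],[0.98,0.92,0.4,0,1],[0.98,0.92,0.4,0,1],[0.98,0.92,0.4,0,1],[0.98,0.92,0.4,0,1]]}}

```text
clock: 2.25
eef_pos: [0.4506, 0.208, 0.2166]
tool_rot: [1.0, 0.002, -0.0, -0.0]
ft_force: [-0.8, -0.5, -0.2]
grip_width: 0.0854
```

```bash
python3 - <<'E'
from p import *
o=bot.get_obs(); m=imaging.camera_model("wrist"); im=imaging.camera("wrist")[:,:,::-1].copy()
print(o['clock'],o['eef_pos'],o['tool_rot'])
cv2.imwrite("pics/w2.png",im); ov("w",m,im,objs,rail,(0,560,0,420),1.4,"pics/w2o.png")
E
```

```text
2.25 [0.4506469  0.20803467 0.21660937] [ 9.99998487e-01  1.71975151e-03 -6.40753643e-05 -2.54537881e-04]
```

View pics/w2o.png

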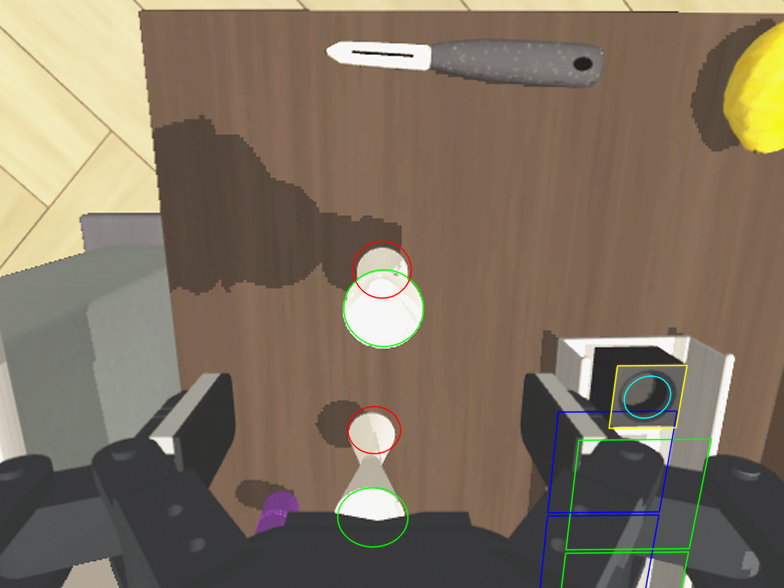

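>>> {"op": "carry_out", "data": {"moves": [[0.01,0,0.5,0,1],[0.01,0,1,0,1],[0.01,0,1,0,1],[0.01,0,1,0,1]]}}

```text
clock: 2.7
eef_pos: [0.4516, 0.2075, 0.1168]
tool_rot: [1.0, 0.001, -0.001, 0.0]
ft_force: [0.8, -0.4, 1.2]
grip_width: 0.0853
```

>>> {"op": "carry_out", "data": {"moves": [[0,0,0.25,0,1],[0,0,0.45,0,1],[0,0,0.45,0,1],[0,0,0.45,0,-1],[0,0,0.45,0,-1],[0,0,0.45,0,-1],[0,0,0.45,0,-1],[0,0,0.45,0,-1],[0,0,0.45,0,-1],[0,0,0.45,0,-1]]}}

```text
clock: 3.7
eef_pos: [0.4537, 0.2073, 0.0732]
tool_rot: [1.0, 0.0, 0.002, -0.001]
ft_force: [-0.4, -0.4, 6.1]
grip_width: 0.0386
```

>>> {"op": "carry_out", "data": {"moves": [[0,0,-0.3,0,-1],[0,0,-0.7,0,-1],[0.1,0,-1,0,-1],[0.4,0.1,-1,0,-1],[0.8,0.3,-1,0,-1],[0.8,0.3,-1,0,-1]]}}

```text
clock: 4.3
eef_pos: [0.5369, 0.1749, 0.172]
tool_rot: [1.0, -0.002, 0.002, 0.0]
ft_force: [-0.9, 0.1, -0.5]
grip_width: 0.0384
```

>>> {"op": "carry_out", "data": {"moves": [[0.4,0.3,0,0,-1],[0.7,0.6,0,0,-1],[0.98,0.9,0,0,-1],[0.98,0.9,0,0,-1],[0.98,0.9,0,0,-1]]}}

```text
clock: 4.8
eef_pos: [0.6303, 0.0859, 0.1708]
tool_rot: [1.0, -0.001, -0.001, -0.0]
ft_force: [0.0, 0.8, -0.6]
grip_width: 0.038
```

```bash
python3 - <<'E'
from p import *
o=bot.get_obs(); m=imaging.camera_model("wrist"); im=imaging.camera("wrist")[:,:,::-1].copy()
print(o['clock'],o['eef_pos'],o['grip_width'],o['ft_force'])
rail=(.633,-.034,.015)
cv2.imwrite("pics/w3.png",im); ov("w",m,im,objs,rail,(0,560,0,420),1.4,"pics/w3o.png")
E
```

```text
4.8 [0.63034639 0.08593113 0.17077297] 0.037998368720148015 [ 0.01345379  0.84262749 -0.64057915]
```

View pics/w3o.png

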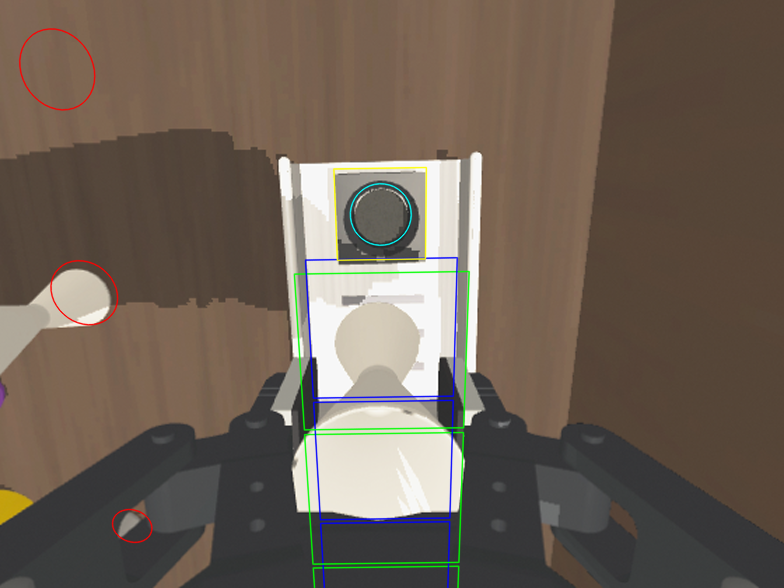

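>>> {"op": "carry_out", "data": {"moves": [[0.01,0.28,0,0,-1],[0.01,0.28,0,0,-1],[0.01,0.28,0.3,0,-1],[0.01,0.28,0.6,0,-1],[0.01,0.28,0.8,0,-1],[0.01,0.28,0.91,0,-1],[0.01,0.28,0.91,0,-1],[0.01,0.28,0.91,0,-1],[0.01,0.28,0.91,0,0.4],[0.01,0.28,0.91,0,0.4],[0.01,0.28,0.91,0,0.4],[0.01,0.28,0.91,0,0.4],[0.01,0.28,0.91,0,0.4],[0.01,0.28,0.6,0,0.4],[0.01,0.28,0.2,0,0.4],[0.01,0.28,-0.1,0,1],[0.01,0.28,-0.1,0,1]]}}

```text
clock: 6.55
eef_pos: [0.6347, 0.059, 0.1874]
tool_rot: [1.0, 0.0, 0.005, -0.001]
ft_force: [1.2, -0.1, 0.2]
grip_width: 0.0847
```

```bash
python3 - <<'E'
from p import *
o=bot.get_obs(); m=imaging.camera_model("wrist"); im=imaging.camera("wrist")[:,:,::-1].copy()
print(o['clock'],o['eef_pos'],o['grip_width'],o['ft_force'])
rail=(.633,-.034,.015)
cv2.imwrite("pics/w4.png",im); ov("w",m,im,[(.6317,.056,.103,.0205,.0205)],rail,(0,560,0,420),1.4,"pics/w4o.png")
E
```

```text
6.55 [0.63473122 0.05900763 0.1873664 ] 0.08468261954032927 [ 1.15581401 -0.14380206  0.22347608]
```

View pics/w4o.png

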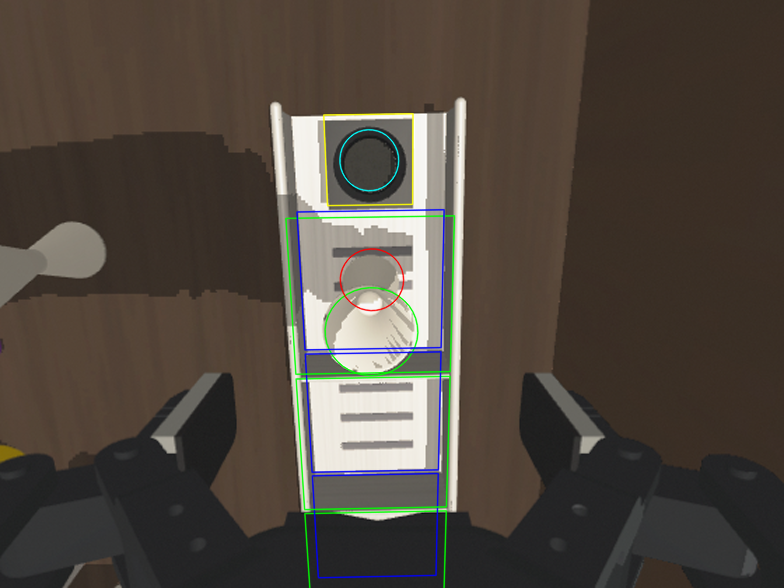

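>>> {"op": "carry_out", "data": {"moves": [[-0.5,-0.1,0,0,1],[-0.95,-0.1,0,0,1],[-0.95,-0.1,0,0,1]]}}

```text
clock: 6.9
eef_pos: [0.5259, 0.0681, 0.1765]
tool_rot: [1.0, 0.001, -0.009, 0.001]
ft_force: [0.5, -0.9, -0.3]
grip_width: 0.0851
```

>>> {"op": "carry_out", "data": {"moves": [[-0.5,-0.1,0,0,1],[-0.9,-0.1,0,0,1],[-0.9,-0.1,0.2,0,1],[-0.9,-0.1,0.3,0,1],[-0.9,-0.1,0.3,0,1],[-0.9,-0.1,0.3,0,1]]}}

```text
clock: 7.5
eef_pos: [0.4473, 0.0786, 0.151]
tool_rot: [1.0, 0.0, -0.0, 0.0]
ft_force: [1.1, -0.3, 0.2]
grip_width: 0.0853
```

```bash
python3 - <<'E'
from p import *
o=bot.get_obs(); m=imaging.camera_model("wrist"); im=imaging.camera("wrist")[:,:,::-1].copy()
print(o['clock'],o['eef_pos'],o['grip_width'],o['ft_force'])
rail=(.633,-.034,.015)
cv2.imwrite("pics/w5.png",im); ov("w",m,im,objs,rail,(0,560,0,420),1.4,"pics/w5o.png")
E
```

```text
7.5 [0.44727812 0.07862579 0.15101832] 0.08530159863689084 [ 1.14713076 -0.31958945  0.15567022]
```

View pics/w5o.png

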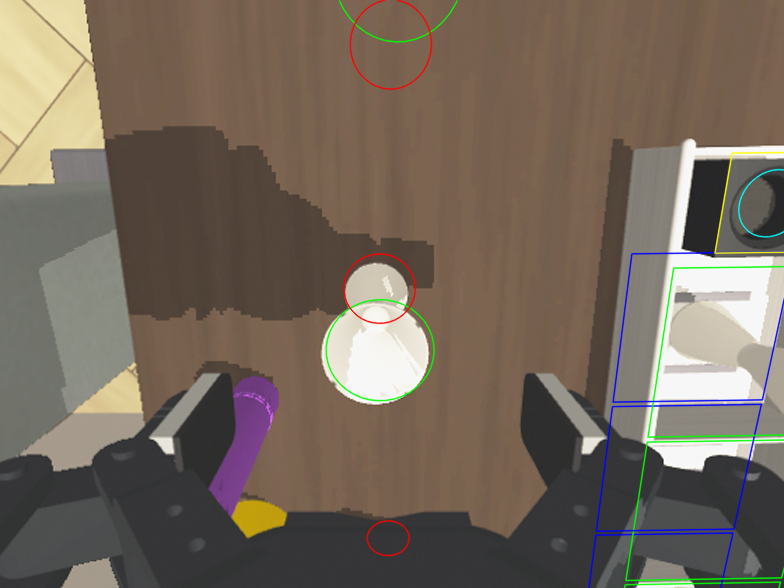

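```bash
python3 - <<'E'
from p import *
m=imaging.camera_model("wrist")
print(unproj(m,[[254/1.4,393/1.4]],0.0),unproj(m,[[236/1.4,400/1.4]],0.03),unproj(m,[[378/1.4,290/1.4]],0.))
E
```

```text
[[0.3714436  0.01237686 0.        ]] [[0.36972528 0.02310935 0.03      ]] [[0.44718987 0.07741082 0.        ]]
```

>>> {"op": "carry_out", "data": {"moves": [[-0.02,0,0,0,0.4],[-0.02,0,0,0,0.4],[-0.02,0,0.3,0,0.4],[-0.02,0,0.5,0,0.4],[-0.02,0,0.71,0,0.4],[-0.02,0,0.71,0,0.4],[-0.02,0,0.71,0,-1],[-0.02,0,0.71,0,-1],[-0.02,0,0.71,0,-1],[-0.02,0,0.71,0,-1],[-0.02,0,0.71,0,-1],[-0.02,0,0.71,0,-1]]}}

```text
clock: 8.75
eef_pos: [0.4455, 0.0789, 0.0813]
tool_rot: [1.0, 0.0, 0.001, -0.0]
ft_force: [0.3, 0.4, 5.9]
grip_width: 0.0384
```

>>> {"op": "carry_out", "data": {"moves": [[0,0,-0.3,0,-1],[0,0,-0.7,0,-1],[0.3,0.2,-1,0,-1],[0.6,0.5,-1,0,-1],[0.9,0.8,-1,0,-1],[0.9,0.8,-1,0,-1]]}}

```text
clock: 9.35
eef_pos: [0.5379, -0.0045, 0.1801]
tool_rot: [1.0, -0.002, 0.001, 0.001]
ft_force: [-0.5, 0.4, -1.1]
grip_width: 0.0382
```

>>> {"op": "carry_out", "data": {"moves": [[0.4,0.4,-0.2,0,-1],[0.7,0.7,-0.2,0,-1],[0.98,1,-0.2,0,-1],[0.98,1,-0.2,0,-1],[0.98,1,-0.2,0,-1]]}}

```text
clock: 9.85
eef_pos: [0.6319, -0.1014, 0.1985]
tool_rot: [1.0, -0.0, -0.002, -0.001]
ft_force: [-1.2, 0.3, -1.5]
grip_width: 0.0388
```

```bash
python3 - <<'E'
from p import *
o=bot.get_obs(); m=imaging.camera_model("wrist"); im=imaging.camera("wrist")[:,:,::-1].copy()
print(o['clock'],o['eef_pos'],o['grip_width'],o['ft_force'])
rail=(.633,-.034,.015)
cv2.imwrite("pics/w6.png",im); ov("w",m,im,objs,rail,(0,560,0,420),1.4,"pics/w6o.png")
E
```

```text
9.85 [ 0.63194088 -0.10142326  0.19851571] 0.038761151792781987 [-1.18602376  0.34185152 -1.529332  ]
```

View pics/w6o.png

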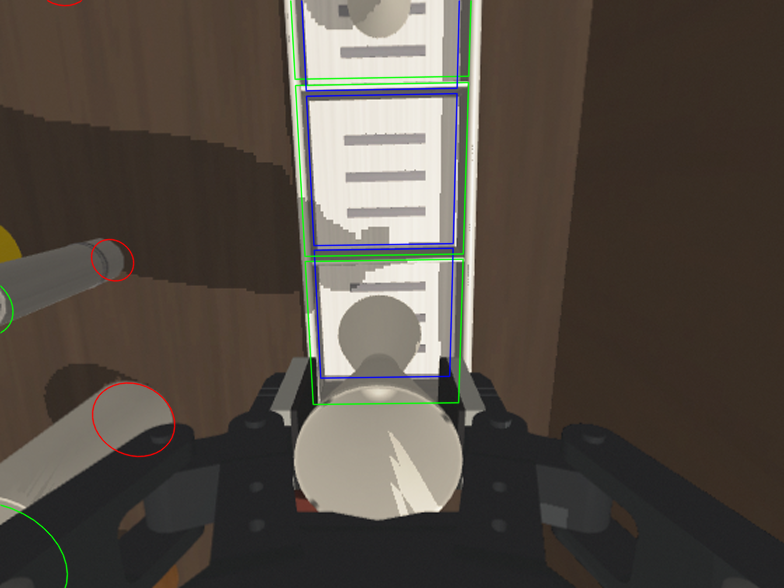

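>>> {"op": "carry_out", "data": {"moves": [[0.02,0.28,0,0,-1],[0.02,0.28,0,0,-1],[0.02,0.28,0.3,0,-1],[0.02,0.28,0.6,0,-1],[0.02,0.28,0.8,0,-1],[0.02,0.28,0.8,0,-1]]}}

```text
clock: 10.5
eef_pos: [0.6312, -0.127, 0.1169]
tool_rot: [1.0, 0.001, -0.004, -0.001]
ft_force: [-1.1, -0.3, -0.7]
grip_width: 0.039
```

>>> {"op": "carry_out", "data": {"moves": [[0,0,0.2,0,-1],[0,0,0.3,0,-1],[0,0,0.3,0,-1],[0,0,0.3,0,0.4],[0,0,0.3,0,0.4],[0,0,0.3,0,0.4],[0,0,0.3,0,0.4],[0,0,0.3,0,0.4],[0,0,0,0,0.4],[0,0,-0.4,0,0.4],[0,0,-0.7,0,1],[0,0,-0.7,0,1],[0,0,-0.7,0,1]]}}

```text
clock: 11.8
eef_pos: [0.6353, -0.1293, 0.1914]
tool_rot: [1.0, 0.0, 0.001, 0.0]
ft_force: [0.4, 1.0, -1.1]
grip_width: 0.0854
```

```bash
python3 - <<'E'
from p import *
o=bot.get_obs(); m=imaging.camera_model("wrist"); im=imaging.camera("wrist")[:,:,::-1].copy()
print(o['clock'],o['eef_pos'],o['grip_width'],o['ft_force'])
rail=(.633,-.034,.015)
cv2.imwrite("pics/w7.png",im); ov("w",m,im,objs[2:]+[(.6344,-.13,.103,.0205,.0205)],rail,(0,560,0,420),1.4,"pics/w7o.png")
E
```

```text
11.8 [ 0.63525924 -0.12932781  0.19144819] 0.08542194366430333 [ 0.38603579  1.03018716 -1.09889375]
```

View pics/w7o.png

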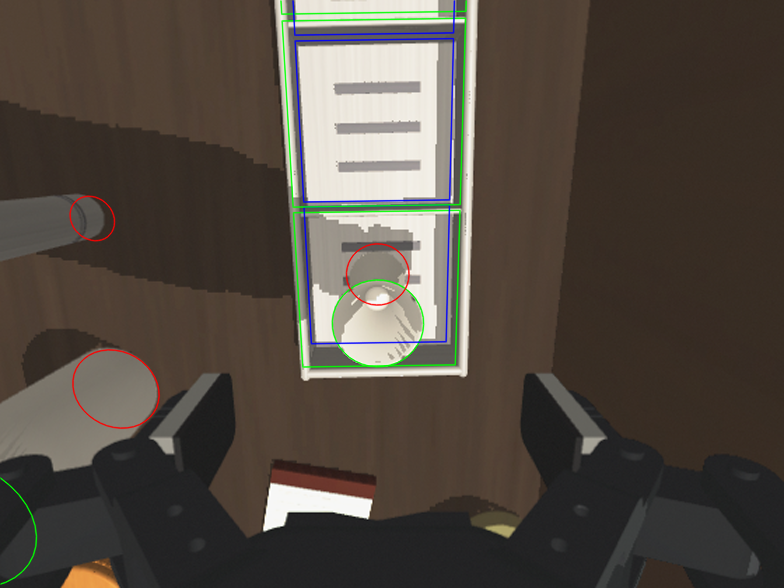

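>>> {"op": "carry_out", "data": {"moves": [[-0.5,0.2,-0.2,0,1],[-0.95,0.4,-0.2,0,1],[-0.95,0.4,-0.2,0,1]]}}

```text
clock: 12.15
eef_pos: [0.5333, -0.17, 0.2077]
tool_rot: [1.0, -0.001, -0.005, -0.001]
ft_force: [0.4, -0.2, 0.2]
grip_width: 0.0855
```

>>> {"op": "carry_out", "data": {"moves": [[-0.5,0.23,0,0,1],[-0.89,0.43,0,0,1],[-0.89,0.43,0,0,1],[-0.89,0.43,0,0,1],[-0.89,0.43,0,0,1]]}}

```text
clock: 12.65
eef_pos: [0.4515, -0.2121, 0.2098]
tool_rot: [1.0, 0.001, -0.0, -0.0]
ft_force: [-1.1, 0.1, 0.3]
grip_width: 0.0857
```

```bash
python3 - <<'E'
from p import *
o=bot.get_obs(); m=imaging.camera_model("wrist"); im=imaging.camera("wrist")[:,:,::-1].copy()
print(o['clock'],o['eef_pos'],o['grip_width'],o['ft_force'])
rail=(.633,-.034,.015)
cv2.imwrite("pics/w8.png",im); ov("w",m,im,objs[2:],rail,(0,560,0,420),1.4,"pics/w8o.png")
E
```

```text
12.65 [ 0.45152462 -0.21214337  0.20982567] 0.08572465057439795 [-1.14063492  0.0819586   0.316416  ]
```

View pics/w8o.png

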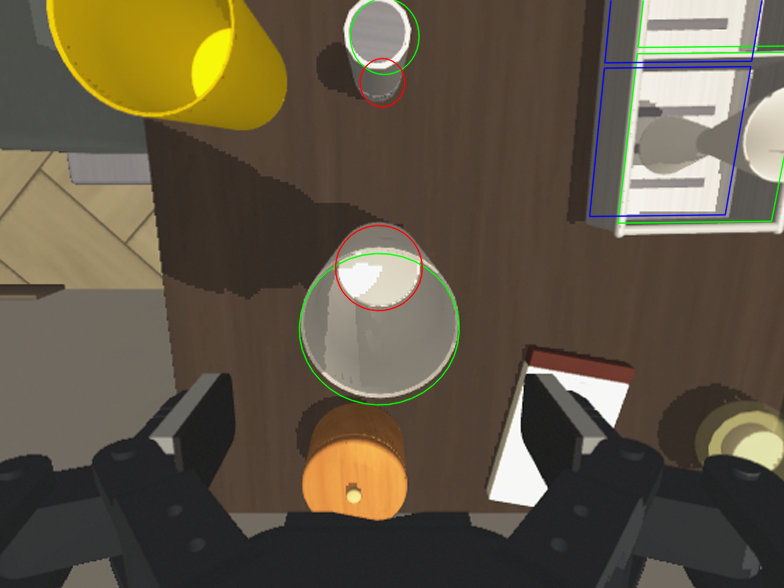

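>>> {"op": "carry_out", "data": {"moves": [[-0.01,-0.03,0,0,1],[-0.01,-0.03,0.3,0,1],[-0.01,-0.03,0.6,0,1],[-0.01,-0.03,0.98,0,1],[-0.01,-0.03,0.98,0,1],[-0.01,-0.03,0.98,0,1],[-0.01,-0.03,0.98,0,-1],[-0.01,-0.03,0.98,0,-1],[-0.01,-0.03,0.98,0,-1],[-0.01,-0.03,0.98,0,-1],[-0.01,-0.03,0.98,0,-1]]}}

```text
clock: 13.8
eef_pos: [0.4518, -0.2101, 0.1149]
tool_rot: [1.0, 0.0, 0.003, 0.001]
ft_force: [0.8, -0.2, 6.9]
grip_width: 0.0655
```

>>> {"op": "carry_out", "data": {"moves": [[0,0,-0.3,0,-1],[0,0,-0.6,0,-1],[0,0,-1,0,-1],[0.4,0,-1,0,-1],[0.8,-0.3,-1,0,-1],[0.9,-0.5,-1,0,-1],[0.9,-0.5,-1,0,-1]]}}

```text
clock: 14.5
eef_pos: [0.5414, -0.1569, 0.2126]
tool_rot: [1.0, 0.002, 0.0, -0.0]
ft_force: [-1.3, -1.0, -1.2]
grip_width: 0.0662
```

>>> {"op": "carry_out", "data": {"moves": [[0,-0.3,-0.2,0,-1],[0.3,-0.6,-0.2,0,-1],[0.6,-0.95,-0.2,0,-1],[0.9,-0.95,-0.2,0,-1],[0.9,-0.95,-0.2,0,-1],[0.9,-0.95,-0.2,0,-1]]}}

```text
clock: 15.1
eef_pos: [0.6292, -0.0646, 0.2318]
tool_rot: [1.0, 0.0, -0.001, 0.0]
ft_force: [0.0, -0.4, -1.3]
grip_width: 0.0656
```

```bash
python3 - <<'E'
from p import *
o=bot.get_obs(); m=imaging.camera_model("wrist"); im=imaging.camera("wrist")[:,:,::-1].copy()
print(o['clock'],o['eef_pos'],o['grip_width'],o['ft_force'])
rail=(.633,-.034,.015)
cv2.imwrite("pics/w9.png",im); ov("w",m,im,objs[2:],rail,(0,560,0,420),1.4,"pics/w9o.png")
E
```

```text
15.1 [ 0.62920189 -0.0645885   0.23176164] 0.06564965490522855 [ 0.01283453 -0.42384908 -1.30228547]
```

View pics/w9o.png

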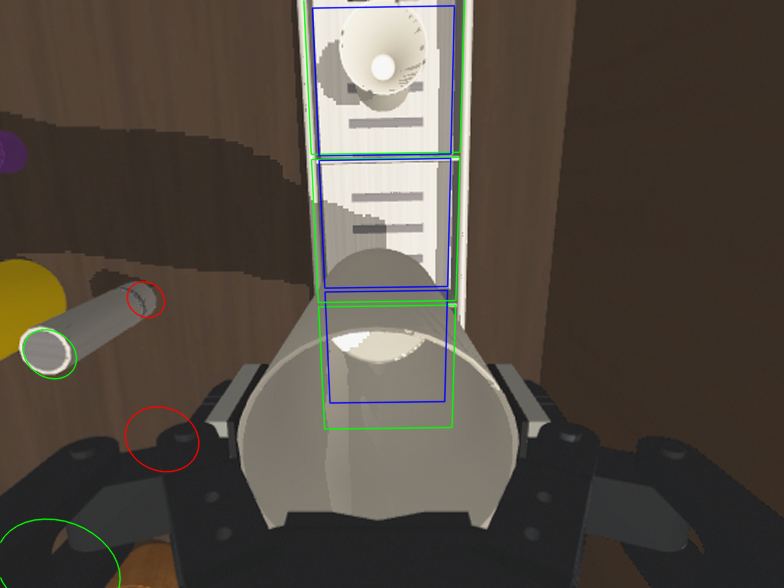

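>>> {"op": "carry_out", "data": {"moves": [[0.03,-0.27,0,0,-1],[0.03,-0.27,0,0,-1],[0.03,-0.27,0,0,-1],[0.03,-0.27,0.3,0,-1],[0.03,-0.27,0.6,0,-1],[0.03,-0.27,0.8,0,-1],[0.03,-0.27,0.8,0,-1]]}}

```text
clock: 15.85
eef_pos: [0.6295, -0.0383, 0.1489]
tool_rot: [1.0, -0.0, -0.004, -0.0]
ft_force: [-0.2, -0.2, -2.1]
grip_width: 0.066
```

>>> {"op": "carry_out", "data": {"moves": [[0,0,0.2,0,-1],[0,0,0.31,0,-1],[0,0,0.31,0,-1],[0,0,0.31,0,-1],[0,0,0.31,0,1],[0,0,0.31,0,1],[0,0,0.31,0,1],[0,0,0.31,0,1],[0,0,0.31,0,1],[0,0,0.1,0,1],[0,0,-0.3,0,1],[0,0,-0.7,0,1],[0,0,-0.7,0,1],[0,0,-0.7,0,1]]}}

```text
clock: 17.25
eef_pos: [0.6335, -0.0372, 0.224]
tool_rot: [1.0, 0.0, 0.002, 0.0]
ft_force: [-0.5, -0.5, 0.5]
grip_width: 0.0853
```

```bash
python3 - <<'E'
from p import *
o=bot.get_obs(); m=imaging.camera_model("wrist"); im=imaging.camera("wrist")[:,:,::-1].copy()
print(o['clock'],o['eef_pos'],o['grip_width'],o['ft_force'])
rail=(.633,-.034,.015)
cv2.imwrite("pics/w10.png",im); ov("w",m,im,[(.633,-.037,.139,.034,.03),(.6344,-.13,.103,.0205,.0205),(.6317,.056,.103,.0205,.0205)],rail,(0,560,0,420),1.4,"pics/w10o.png")
E
```

```text
17.25 [ 0.63348836 -0.03717635  0.22396956] 0.08532119590236373 [-0.49340217 -0.48468572  0.51442979]
```

View pics/w10o.png

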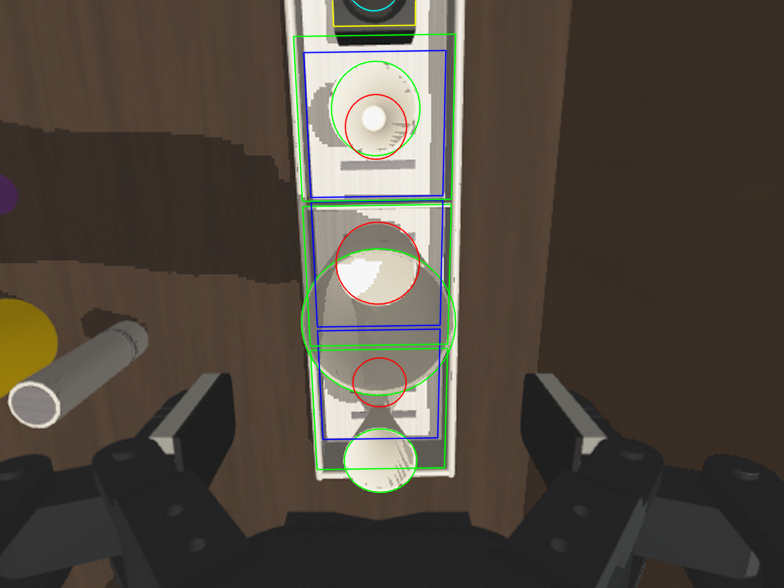

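>>> {"op": "carry_out", "data": {"moves": [[-0.5,0,0,0,0.1],[-0.95,0.2,0,0,0.1],[-0.95,0.3,0,0,0.1]]}}

```text
clock: 17.6
eef_pos: [0.5281, -0.0671, 0.2175]
tool_rot: [1.0, 0.0, -0.008, -0.001]
ft_force: [0.8, 0.1, -0.2]
grip_width: 0.0476
```

>>> {"op": "carry_out", "data": {"moves": [[-0.5,0.15,0,0,0.1],[-0.87,0.25,0,0,0.1],[-0.87,0.25,0,0,0.1],[-0.87,0.25,0,0,0.1],[-0.87,0.25,0,0,0.1],[-0.87,0.25,0,0,0.1]]}}

```text
clock: 18.2
eef_pos: [0.452, -0.0921, 0.2222]
tool_rot: [1.0, 0.001, 0.0, 0.0]
ft_force: [0.1, 0.3, 0.9]
grip_width: 0.0469
```

```bash
python3 - <<'E'
from p import *
o=bot.get_obs(); m=imaging.camera_model("wrist"); im=imaging.camera("wrist")[:,:,::-1].copy()
print(o['clock'],o['eef_pos'],o['grip_width'],o['ft_force'])
rail=(.633,-.034,.015)
cv2.imwrite("pics/w11.png",im); ov("w",m,im,[(.451,-.092,.11,.014,.014),(.365,-.09,.133,.034,.03)],rail,(0,560,0,420),1.4,"pics/w11o.png")
E
```

```text
18.2 [ 0.45199401 -0.09213784  0.22221984] 0.04685791028184543 [0.08415646 0.29285008 0.86390993]
```

View pics/w11o.png

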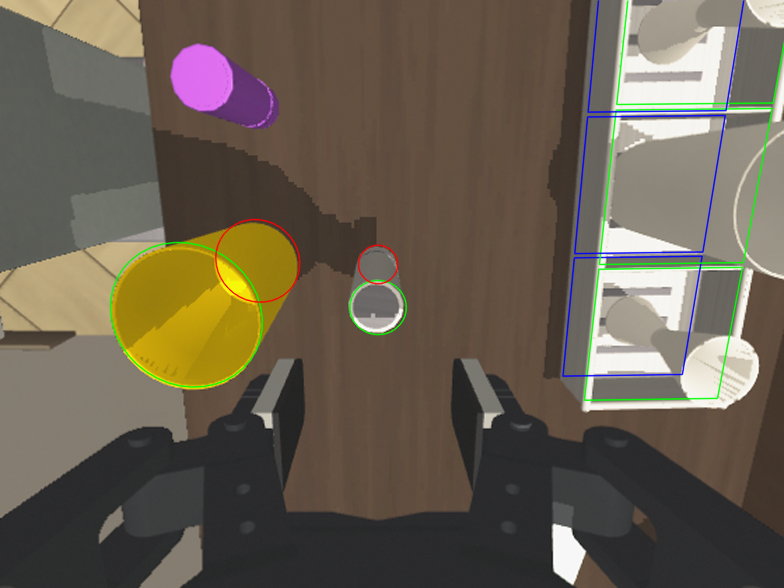

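>>> {"op": "carry_out", "data": {"moves": [[-0.01,0,0,-1,0.1],[-0.01,0,0,-1,0.1],[-0.01,0,0,-1,0.1],[-0.01,0,0,-1,0.1],[-0.01,0,0,-1,0.1],[-0.01,0,0,-1,0.1],[-0.01,0,0,-1,0.1],[-0.01,0,0,-1,0.1],[-0.01,0,0,-1,0.1],[-0.01,0,0,-1,0.1],[-0.01,0,0,-1,0.1],[-0.01,0,0,-1,0.1],[-0.01,0,0,-1,0.1]]}}

```text
clock: 19.55
eef_pos: [0.4502, -0.0921, 0.2222]
tool_rot: [0.707, 0.707, -0.0, -0.0]
ft_force: [0.6, -0.3, -0.1]
grip_width: 0.047
```

```bash
python3 - <<'E'
from p import *
o=bot.get_obs(); m=imaging.camera_model("wrist"); im=imaging.camera("wrist")[:,:,::-1].copy()
print(o['clock'],o['eef_pos'],o['tool_rot'],o['joint_pos'])
rail=(.633,-.034,.015)
cv2.imwrite("pics/w12.png",im); ov("w",m,im,[(.4505,-.092,.11,.014,.014),(.365,-.09,.133,.034,.03)],rail,(0,560,0,420),1.4,"pics/w12o.png")
E
```

```text
19.55 [ 0.45016099 -0.09213985  0.22215852] [ 7.07204312e-01  7.07009233e-01 -4.34910643e-05 -5.47966295e-05] [-2.01886021e-01  1.79800927e-01 -1.62902578e-01  1.22823221e+00
 -1.21888901e-05 -2.01610136e-01]
```

View pics/w12o.png

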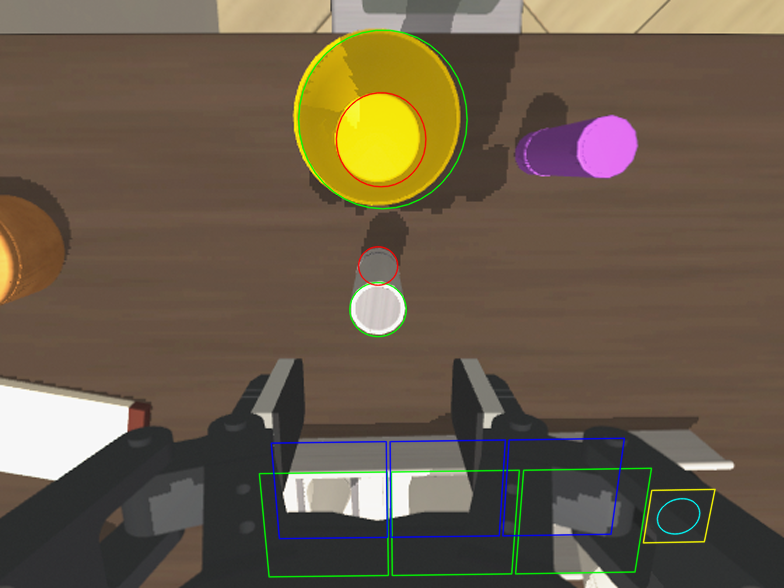

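>>> {"op": "carry_out", "data": {"moves": [[0,0,0.4,0,0.1],[0,0,0.7,0,0.1],[0,0,1,0,0.1],[0,0,1,0,0.1]]}}

```text
clock: 20.0
eef_pos: [0.4466, -0.0916, 0.1188]
tool_rot: [0.707, 0.707, -0.002, -0.004]
ft_force: [-1.0, 0.2, 0.5]
grip_width: 0.0471
```

>>> {"op": "carry_out", "data": {"moves": [[0,0,0.29,0,0.1],[0,0,0.29,0,0.1],[0,0,0.29,0,0.1],[0,0,0.29,0,-1],[0,0,0.29,0,-1],[0,0,0.29,0,-1],[0,0,0.29,0,-1],[0,0,0.29,0,-1],[0,0,0.29,0,-1]]}}

```text
clock: 20.9
eef_pos: [0.4511, -0.0925, 0.0952]
tool_rot: [0.707, 0.707, 0.001, 0.002]
ft_force: [-1.1, 0.3, 6.7]
grip_width: 0.0266
```

>>> {"op": "carry_out", "data": {"moves": [[0,0,-0.3,0,-1],[0,0,-0.6,0,-1],[0,0,-1,0,-1],[0,0.1,-1,0,-1],[0.4,0.3,-1,0,-1],[0.7,0.3,-1,0,-1],[0.7,0.3,-1,0,-1]]}}

```text
clock: 21.6
eef_pos: [0.4798, -0.0196, 0.1931]
tool_rot: [0.705, 0.709, 0.0, -0.001]
ft_force: [-0.6, -1.0, -1.0]
grip_width: 0.0265
```

>>> {"op": "carry_out", "data": {"moves": [[0.3,0.1,-0.3,0.2,-1],[0.6,0.2,-0.3,0.4,-1],[1,0.4,-0.3,1,-1],[1,0.5,-0.3,1,-1],[1,0.5,-0.3,1,-1],[1,0.5,-0.3,1,-1],[1,0.5,-0.3,1,-1],[1,0.5,-0.3,1,-1],[1,0.5,-0.3,1,-1],[1,0.5,-0.3,1,-1],[1,0.5,-0.3,1,-1],[1,0.5,-0.3,1,-1],[1,0.5,-0.3,1,-1]]}}

```text
clock: 22.9
eef_pos: [0.5294, 0.0773, 0.223]
tool_rot: [1.0, 0.001, -0.0, 0.0]
ft_force: [-0.4, 0.3, -0.8]
grip_width: 0.0268
```

```bash
python3 - <<'E'
from p import *
o=bot.get_obs(); m=imaging.camera_model("wrist"); im=imaging.camera("wrist")[:,:,::-1].copy()
print(o['clock'],o['eef_pos'],o['tool_rot'],o['grip_width'])
rail=(.633,-.034,.015)
cv2.imwrite("pics/w13.png",im); ov("w",m,im,[],rail,(0,560,0,420),1.4,"pics/w13o.png")
E
```

```text
22.9 [0.52941803 0.07731349 0.22297303] [ 9.99999468e-01  9.68864222e-04 -3.19247777e-04  1.51192123e-04] 0.02676877736139661
```

View pics/w13o.png

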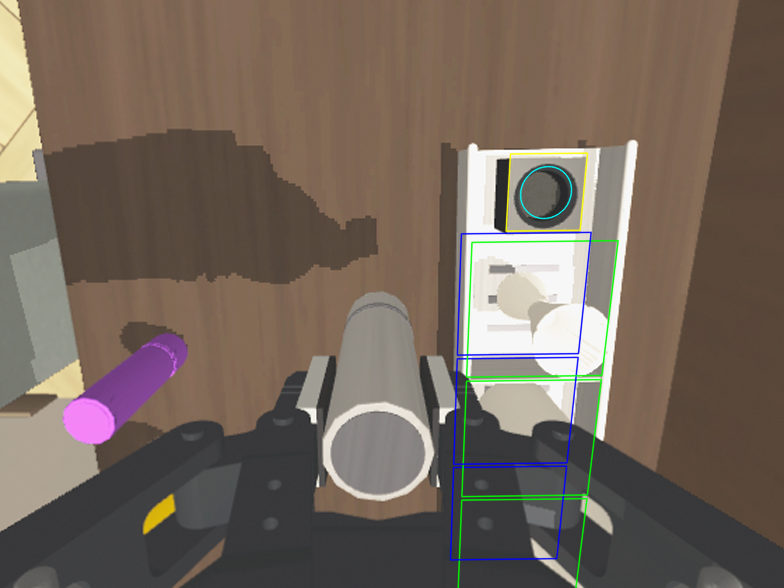

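>>> {"op": "carry_out", "data": {"moves": [[0.4,-0.25,0,0,-1],[0.8,-0.53,0,0,-1],[1,-0.53,0,0,-1],[1,-0.53,0,0,-1],[1,-0.53,0.4,0,-1],[1,-0.53,0.65,0,-1],[1,-0.53,0.65,0,-1],[1,-0.53,0.65,0,-1],[1,-0.53,0.65,0,-1]]}}

```text
clock: 23.85
eef_pos: [0.6304, 0.1308, 0.1607]
tool_rot: [1.0, 0.0, 0.002, -0.0]
ft_force: [0.1, 0.8, -0.9]
grip_width: 0.0264
```

```bash
python3 - <<'E'
from p import *
o=bot.get_obs(); m=imaging.camera_model("wrist"); im=imaging.camera("wrist")[:,:,::-1].copy()
print(o['clock'],o['eef_pos'],o['tool_rot'],o['grip_width'],o['ft_force'])
rail=(.633,-.034,.015); x,y,z=o['eef_pos']
print(proj(m,[[x,y,z-.095]]),proj(m,[[.6305,.13,.04]]))
cv2.imwrite("pics/w14.png",im); ov("w",m,im,[],rail,(150,410,200,380),3,"pics/w14o.png")
E
```

```text
23.85 [0.63044153 0.13081696 0.16066322] [ 9.99998373e-01  3.48608591e-04  1.73153543e-03 -3.65089190e-04] 0.026387710395115088 [ 0.05185742  0.76280408 -0.85085662]
[[270.36643307 226.9658796 ]] [[270.22695345 217.24930512]]
```

View pics/w14o.png

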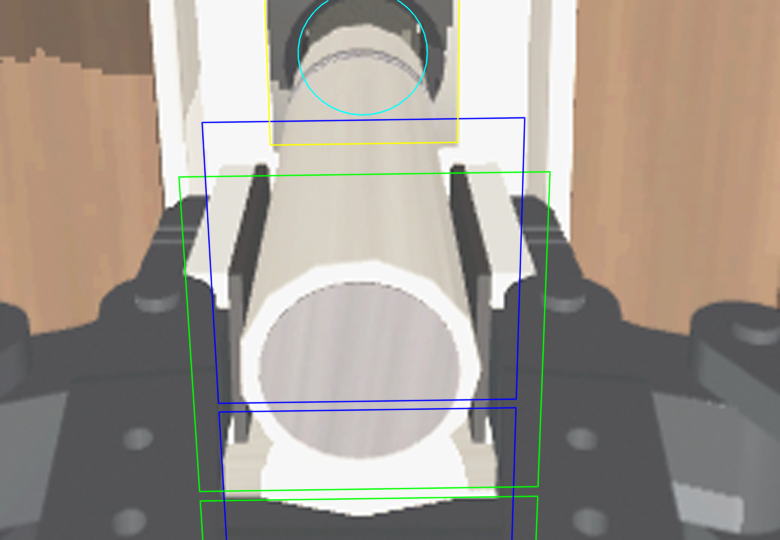

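>>> {"op": "carry_out", "data": {"moves": [[0,0,0.08,0,-1],[0,0,0.15,0,-1],[0,0,0.22,0,-1],[0,0,0.3,0,-1],[0,0,0.36,0,-1],[0,0,0.4,0,-1],[0,0,0.4,0,-1],[0,0,0.4,0,-1]]}}

```text
clock: 24.7
eef_pos: [0.6307, 0.1293, 0.1184]
tool_rot: [1.0, -0.0, 0.001, 0.001]
ft_force: [2.8, -4.6, 1.6]
grip_width: 0.0267
```

```bash
python3 - <<'E'
from p import *
o=bot.get_obs(); m=imaging.camera_model("wrist"); im=imaging.camera("wrist")[:,:,::-1].copy()
print(o['clock'],o['eef_pos'],o['tool_rot'],o['grip_width'],o['ft_force'],o['ft_torque'])
cv2.imwrite("pics/w15.png",im[150:400,120:440].repeat(2,0).repeat(2,1))
E
```

```text
24.7 [0.63067581 0.12933949 0.11837349] [ 9.99998301e-01 -2.43904798e-04  1.23093078e-03  1.35057541e-03] 0.02668649560641639 [ 2.79352784 -4.55679541  1.62099727] [-1.25683595 -0.75415939 -0.01453444]
```

View pics/w15.png

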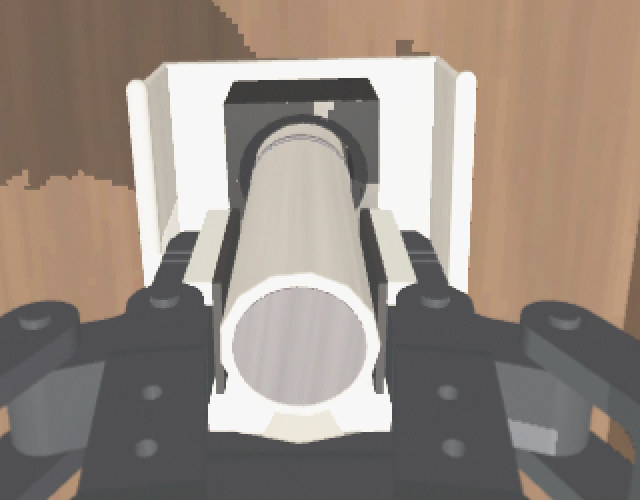

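>>> {"op": "carry_out", "data": {"moves": [[0.005,0.012,0.02,0,-1],[0.005,0.012,0.05,0,-1],[0.005,0.012,0.08,0,-1],[0.005,0.012,0.11,0,-1],[0.005,0.012,0.14,0,-1],[0.005,0.012,0.17,0,-1],[0.005,0.012,0.19,0,-1],[0.005,0.012,0.19,0,-1],[0.005,0.012,0.19,0,-1]]}}

```text
clock: 25.65
eef_pos: [0.631, 0.1289, 0.1031]
tool_rot: [1.0, 0.0, 0.002, 0.0]
ft_force: [-3.5, -4.6, 18.2]
grip_width: 0.0268
```

>>> {"op": "carry_out", "data": {"moves": [[-0.003,0.005,0.02,0,-1],[-0.003,0.005,0.04,0,-1],[-0.003,0.005,0.04,0,-1],[-0.003,0.005,0.04,0,-1]]}}

```text
clock: 26.05
eef_pos: [0.6311, 0.1289, 0.103]
tool_rot: [1.0, 0.0, 0.003, -0.0]
ft_force: [-8.7, -4.7, 33.0]
grip_width: 0.0267
```

```bash
python3 - <<'E'
from p import *
o=bot.get_obs(); m=imaging.camera_model("wrist"); im=imaging.camera("wrist")[:,:,::-1].copy()
print(o['clock'],o['eef_pos'],o['tool_rot'],o['grip_width'],o['ft_force'])
ov("w",m,im,[(.6305,.13,.118,.014,.014)],None,(120,440,150,400),2.4,"pics/w16.png")
E
```

```text
26.05 [0.63111073 0.12888469 0.10299428] [ 9.99993794e-01  1.39200684e-04  3.49699467e-03 -4.05674025e-04] 0.026668466354988336 [-8.73938412 -4.65704907 32.96383283]
```

View pics/w16.png

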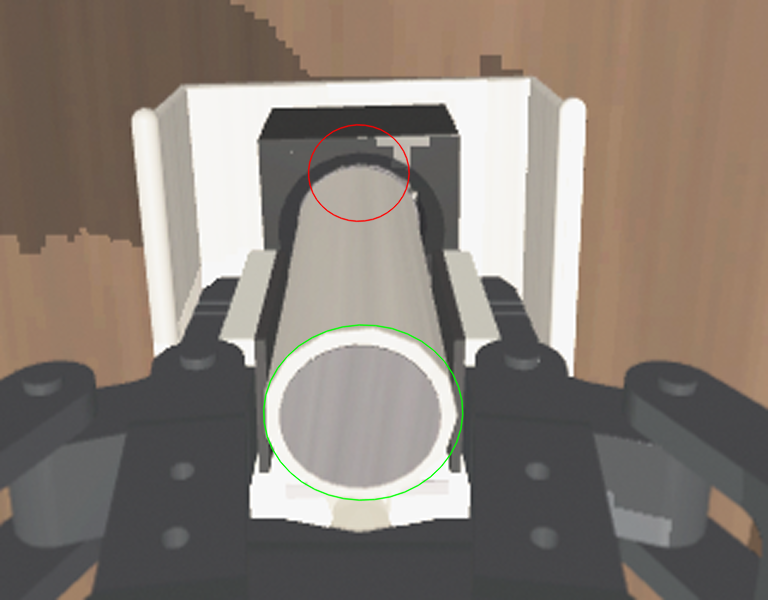

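>>> {"op": "carry_out", "data": {"moves": [[0,0,-0.04,0,-1],[0,0,-0.04,0,-1],[0,0,-0.04,0,0.2],[0,0,-0.04,0,0.2],[0,0,-0.04,0,0.2],[0,0,-0.04,0,0.2],[0,0,-0.04,0,0.2],[0,0,-0.3,0,0.2],[0,0,-0.6,0,0.2],[0,0,-0.95,0,0.2],[0,0,-0.95,0,0.2],[0,0,-0.95,0,0.2],[0,0,-0.95,0,0.2]]}}

```text
clock: 27.4
eef_pos: [0.629, 0.129, 0.189]
tool_rot: [1.0, 0.0, -0.001, 0.0]
ft_force: [-0.5, -0.0, -0.8]
grip_width: 0.0511
```

```bash
python3 - <<'E'
from p import *
o=bot.get_obs(); m=imaging.camera_model("wrist"); im=imaging.camera("wrist")[:,:,::-1].copy()
print(o['clock'],o['eef_pos'],o['tool_rot'],o['grip_width'],o['ft_force'])
rail=(.633,-.034,.015)
ov("w",m,im,[(.6305,.13,.118,.014,.014),(.6317,.056,.103,.0205,.0205)],rail,(0,560,0,420),1.4,"pics/w17.png")
m=imaging.camera_model("top"); im=imaging.camera("top")[:,:,::-1].copy()
ov("w",m,im,[(.6305,.13,.118,.014,.014),(.6317,.056,.103,.0205,.0205),(.633,-.037,.139,.034,.03),(.6344,-.13,.103,.0205,.0205)],None,(155,400,150,295),3.2,"pics/t17.png")
E
```

```text
27.4 [0.62899681 0.12903009 0.18898104] [ 9.99999261e-01  4.14416744e-04 -1.12786738e-03  1.86288356e-04] 0.051065896482522355 [-0.46360223 -0.03638317 -0.76770195]
```

View pics/w17.png

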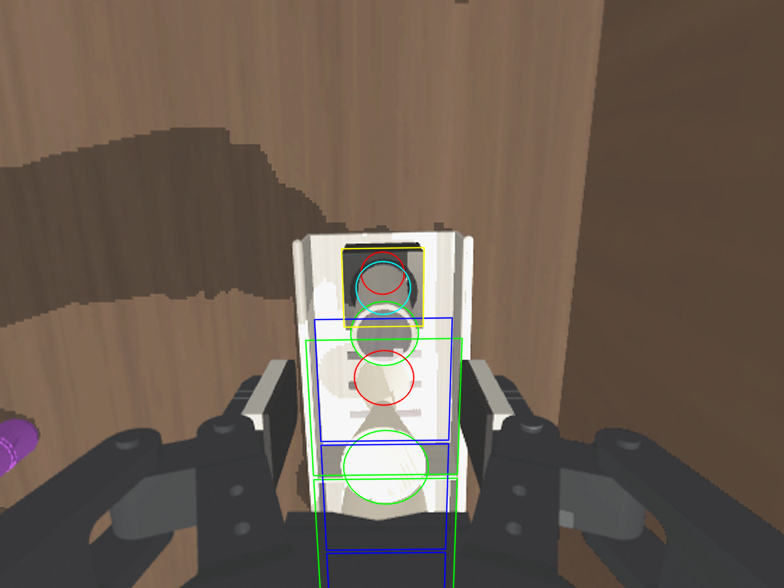

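View pics/t17.png

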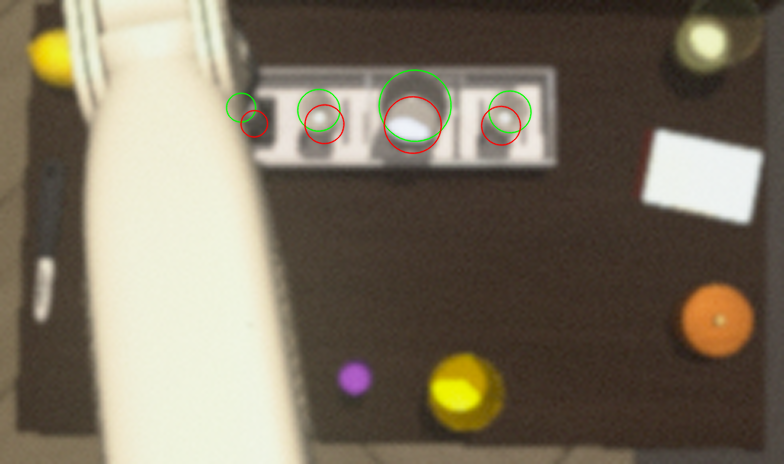

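```bash
python3 -c "
from workcell import order; print(order.job_done())"
```

```text
the job is handed in; nothing more can be done
None
```

The rail is stocked and closed, and I handed the job in at about 27.4 s of the 61 s allowed. `job_done` reports no verdict, so these are my own checks.

**Placing:** I set a jigger in the left bay, then one in the right bay, then the cup in the middle bay. After releasing each one, I checked it in a wrist picture. All three stood upright within a few millimetres of their bay centres.

**End post:** I pushed it straight into the collet last. The tool stopped at 0.103 m, which puts the foot about 8 mm above the stand, the collet's bottom. Raising the push from 18 N to 33 N moved it no further.

**Last pictures:** In the final wrist picture, the post's rim lay on the outline I predicted for a fully seated post (centre at 0.6305, 0.130, top at 118 mm). The final top picture showed the jiggers and cup still in their bays. The salt cellar, pad, candle glass, peeler, yellow cup and purple tube looked unmoved. The arm partly hid the lemon and the collet in that picture. The gripper was open and clear of everything.

**Disagreements:** Two were minor. During insertion the wrist read about 5 to 9 N sideways, which I read as contact with the collet wall. My first rail position from the top picture was about 3 mm off, and I corrected it with the wrist camera before placing anything.

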